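Hasp the parts case and scan it out

TASK

Book the green parts case out: first swing its hasp shut over the staple on the lid, then draw the hand scanner up out of its charging cradle and aim it at the middle of the white barcode label on the lid, pointing downwards at 45 degrees or steeper, with the window about 10 cm from the label. Do not let the scanner touch the case, and leave the other things on the bench where they are. Finish while still holding the scanner there, still and clear of everything but the gripper.

Things in the scene. Friction and masses are not known exactly. Their poses are not given: they have to be found in the camera images.
- case: green sheet-steel parts case, lid shut, fixed to the bench: 180 (its x) x 240 (its y) x 100 mm high, flat lid top at z = 100 mm. Origin: centre of underside; its front (hasp side) faces its -x, roughly towards the robot, turned by up to 0.2 rad. It stands left or right of the scanner's cradle
- hasp (a joint): angle of the case's steel hasp (rad): 0 = folded back flat on the lid, slot over the staple (closed, on its stop); grows as it lifts: 1.57 straight up, more leans out over the front. Starts at 1.2 to 2.1. Stiff hinge (0.06 Nm): it stays where it is left; about 2 N at 40 mm from the hinge moves it
- hasp_hinge (a point): centre of the hasp's hinge, at (-94, 0, 102.5) mm in the case's frame; axis along the case's y. Hasp: steel strap 34 mm wide, 3 mm thick, 92 mm long; closed it points along the case's +x. Plain plate from 0 to 52 mm from the hinge (push there). The staple, a 5 mm steel bow on the lid 55 to 75 mm from the hinge, stands 16 mm proud of the closed hasp
- hasp_end (a point): middle of the hasp's free end, 92 mm from the hinge (slot 9 mm wide at 52 to 80 mm); moves with the hasp
- label (a point): centre of the white barcode label flat on the lid's top, 60 mm (case's x) x 80 mm (case's y), at (0, 70, 101) mm in the case's frame: beside the hasp, on the case's +y side
- cradle: grey charging cradle of the scanner, fixed to the bench: base 130 x 104 x 20 mm, open socket 45 x 37 mm inside (61 x 56 mm outside), floor at 20 mm, rim at 71 mm. Origin: centre of the underside, below the socket; axes as the standing scanner's
- scanner: cordless pistol-grip barcode scanner, 0.2 to 0.4 kg, standing loose in the cradle (3 mm play). Origin: centre of the handle's underside; z up the handle; window looks along -x (at first level, towards the robot within 0.4 rad). Yellow head, flat sides 48 mm apart (y), x -36 to 41, z 100 to 146 mm: grip across these near x = 0. Black handle 40 (x) x 32 mm, z 0 to 104, lowest 51 mm in the socket
- scanner_window (a point): centre of the dark red window on the front of the scanner's black hood, at (-77, 0, 123) mm in the scanner's frame; the beam leaves it along the scanner's -x. Hood 58 mm wide, x -76 to -36, z 98 to 148 mm; standing, the scanner's top is 168 mm above the bench; centre of mass near (-13, 0, 95) mm
- bearing: bystander: steel ball bearing ring lying flat, 60 mm across, 16 mm high; origin centre of underside
- greasetin: bystander: small can with a red label, 68 mm across, 75 mm high; origin centre of underside
- pin: bystander: dark steel pivot pin standing upright, head up, 114 mm high, shank 30 mm, head 44 mm across; origin centre of underside
- tape: bystander: roll of brown packing tape lying flat, 104 mm across, 48 mm high; origin centre of underside
- carton: bystander: closed cardboard carton 120 x 100 x 70 mm high; origin centre of underside
- bin: bystander: red plastic parts bin holding bushes, 130 x 100 x 65 mm high; origin centre of underside
- hub: bystander: dark steel flanged hub, flange 72 mm across, 38 mm high; origin centre of underside

How it is judged:
On the way, in this order (a step that is already met when the one before it is completed fails the run):
1. the hasp is swung shut over the staple (value of joint hasp below 0.08 rad), for 0.2 s.
2. the scanner is drawn up clear of its cradle (z of scanner in the frame of cradle above 0.08 m and contact force between scanner and cradle below 0.1 N and contact force between the fingers and scanner above 1 N), for 0.2 s.
At the end, for the whole second after the job is handed in: Hasp closed (0.08 rad); scanner in the gripper, still, over 130 mm up, touching nothing else; beam 45 degrees or steeper down (5 degrees slack), passing within 25 mm of the label centre either way across the beam, label 60 to 150 mm in front of the window (value of joint hasp below 0.08 rad and contact force between the fingers and scanner above 1 N and height (world z) of scanner_window above 0.13 m and angle between scanner's own x axis and vertical below 0.88 rad and x of label in the frame of scanner between -0.227 and -0.137 m and y of label in the frame of scanner between -0.025 and 0.025 m and z of label in the frame of scanner between 0.098 and 0.148 m and linear speed of scanner below 0.02 m/s and angular speed of scanner below 0.1 rad/s and contact force between scanner and case below 0.1 N and contact force between scanner and cradle below 0.1 N and contact force between scanner and bearing below 0.1 N and contact force between scanner and greasetin below 0.1 N and contact force between scanner and pin below 0.1 N and contact force between scanner and tape below 0.1 N and contact force between scanner and carton below 0.1 N and contact force between scanner and bin below 0.1 N and contact force between scanner and hub below 0.1 N); the arm keeps its last pose, push and grip.
It fails at once if the scanner touches the case (contact force between scanner and case above 1 N).
It fails at once if a bystander is moved by more than 30 mm (distance of any of bearing, greasetin, pin, tape, carton, bin, hub from where it was at the start of the episode above 0.03 m).
It also fails if it takes over 54 s, if anything falls off the work surface, if the arm or the gripper's body presses on something with over 40 N, if the wrist force passes 120 N, or if a joint passes its speed limit or range.

ROBOT

A 7-joint arm with a two-finger parallel gripper is mounted at the origin on the work surface. World frame = base frame: x ahead of the robot, y to its left, z up, the work surface at z = 0. Lengths are in m, angles in rad, forces in N, time in s.
With the tool pointing down it reaches from about 0.4 to 0.9 m from the base axis. Payload 5.6 kg.
Tool frame: the origin (TCP) lies midway between the tips of the shut fingers; the grasp point (between the pads) lies 19 mm behind it; z points along the fingers, y is the line along which they close (so a half turn about z gives the same grasp; the last joint's range is limited). The gripper opens to 92 mm and grips with 3 to 60 N. Pads are 20 mm wide; open, the fingers measure 128 mm over their backs; the gripper's body (75 mm by 189 mm) begins 69 mm behind the grasp point.
Start: joints at [1.271, 0.468, -0.012, 1.603, 0.006, 1.071, -0.056], TCP at [0.165, -0.629, 0.215] pointing down, gripper open.
Joint ranges: [-2.53, 2.53], [-0.31, 2.02], [-1.57, 1.55], [0.28, 2.44], [-1.29, 4.43], [0.15, 1.84], [-2.92, 2.92]. Speed limits (rad/s): [2.57, 2.57, 3.14, 3.14, 3.14, 3.14, 3.14].

INTERFACE

Orientations are given as a unit quaternion [x, y, z, w].
In Python, from workcell import robot gives the robot as it stands.
- The arm moves only by the tool move_arm, never from a script. Its argument "deltas" is a list of rows, each an object with "hand": the opening, from 0 (shut) to 1 (fully open); "linear": the shift along the tool's x, y, z each as a share of 800 mm, from -1 to 1, a list of three; "delta_rot": the turn, a rotation vector about the tool's x, y, z each as a share of 90 degrees, from -1 to 1, a list of three. In form: [{"hand": hand, "linear": [tx, ty, tz], "delta_rot": [wx, wy, wz]}, ...]. A call has exactly 10 rows; each row is the pose to reach, as a shift and turn from the pose commanded when the call began, along the tool's axes at that moment; what a row does not reach only later rows make up. A row lasts 1/10 s, in which the tool goes at most 50 mm and 8.59 degrees, less where a joint would pass 70% of its speed; a pose out of reach is approached as far as the arm can. A call with a number of a shift or a turn outside -1 to 1 is refused whole. A call with a gripper value outside its range is refused whole. The fingers move at their own pace and stop on an object; "grip_force" is the grip in N (left out, the last holds). Time passes only in rows, so rows that repeat a pose let the fingers close, or fill a call up. It gives the time, the measured TCP pose, the force, the opening and the grip force at its end, in the units of the state.
- robot.state(): the state, without advancing time (a new reading comes with each control period).
- robot.camera(name): name is "side" or "top"; returns (picture, depth): 400x640x3 uint8, red, green, blue; 400x640 float32, m along the optical axis (not along the pixel's ray), 0 where there is no reading.
- robot.calibration(name): a dict with "fov_y" (degrees; the focal length in pixels is half the picture's height over the tangent of half this angle, whatever the lens; pixels are square), "cx", "cy" (the principal point, pixels), "eye" and "rotation" of the camera in the world. Camera axes: x right, y up, looking along -z (the intrinsics and any distortion apply to the point x, -y, -z); pixel columns grow to the right and rows downward; lengths in m; the calibration is good to about 2 mm. A picture is of the moment at which its call begins. calibration takes no time and is no camera call.
- robot.sign_off(): hands the job in; it is judged then, once.
The state is a dict: "clock": time; "joint_pos": joint angles; "qvel": joint speeds; "joint_torque": joint torques, N m; "tool_pos": TCP position; "ee_rot": TCP orientation; "force": force on the tool from outside, world axes, zero at the start; "ft_torque": the same for the moment, N m; "grip_width": finger opening in m; "gripper_force": force on a finger pad.
Only numpy, scipy, OpenCV 4.12 (cv2) and the standard library are available. Lean on these libraries where they do the work, as an engineer would, in place of code of your own. Each camera call takes 0.05 s, during which the arm holds its last target. There are 200 camera calls.

## Working session

There is one attempt and no reset: what is moved stays moved. The work goes in short steps, Python scripts to look and compute and a tool call to move; the robot and the scene stay as the last step left them, time stands still between calls to the robot, and variables do not carry over. Pictures are saved under pics/ and viewed, at most 10 in all, crops included, and the job is handed in when it is done.

Besides the shell and the picture viewer there is one more tool, called by a JSON object that holds its "api" and its "payload". move_arm: Moves the arm, as the interface text tells. Its arguments: {"type":"object","properties":{"deltas":{"type":"array","items":{"type":"object","properties":{"hand":{"type":"number"},"linear":{"type":"array","items":{"type":"number"}},"delta_rot":{"type":"array","items":{"type":"number"}}}}},"grip_force":{"type":"number"}},"required":["deltas"]}

```bash
mkdir -p pics; ls
python3 - <<'E'
from workcell import robot
import cv2,numpy as np
for n in("top","side"):
    p,d=robot.camera(n); cv2.imwrite(f"pics/{n}0.png",p[:,:,::-1]); np.save(f"{n}0.npy",d)
    print(n,robot.calibration(n))
print(robot.state())
E
```

```text
pics
top {'fov_y': 57.14935250518056, 'cx': 315.6028130259822, 'cy': 204.26275906903655, 'eye': array([4.26356115e-01, 7.16095651e-04, 1.20754437e+00]), 'rotation': array([-0.04048042,  0.04443655,  0.71121569, -0.70039915])}
side {'fov_y': 47.99774720084754, 'cx': 313.48011999772007, 'cy': 205.16455000070212, 'eye': array([-0.39320301, -0.97533471,  1.16912511]), 'rotation': array([ 0.40735904, -0.16295675, -0.34525005,  0.82964216])}
{'clock': 0.1, 'joint_pos': array([ 1.27100074,  0.4682661 , -0.01159172,  1.60348394,  0.00600591,
        1.07137405, -0.0562954 ]), 'qvel': array([-0.00051593, -0.00079114, -0.00075833,  0.00010094,  0.00119112,
        0.00091721, -0.00049465]), 'joint_torque': array([ 9.96053750e-04, -5.21653426e+01, -1.26941653e-02, -2.44367999e+01,
       -5.68444538e-02,  1.40359238e-02,  9.24581354e-05]), 'tool_pos': array([ 0.16489212, -0.62823053,  0.21377021]), 'ee_rot': array([ 9.91772344e-01,  1.28011945e-01, -1.55270861e-04, -7.32384340e-04]), 'force': array([-0.29070801,  0.30111914,  0.32432373]), 'ft_torque': array([-0.03230999, -0.01160557,  0.00507393]), 'gripper_force': 0.0, 'grip_width': 0.09182790164298153}
```

View pics/top0.png

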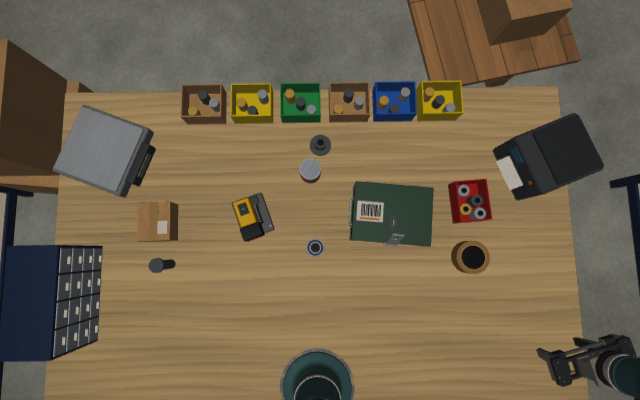

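View pics/side0.png

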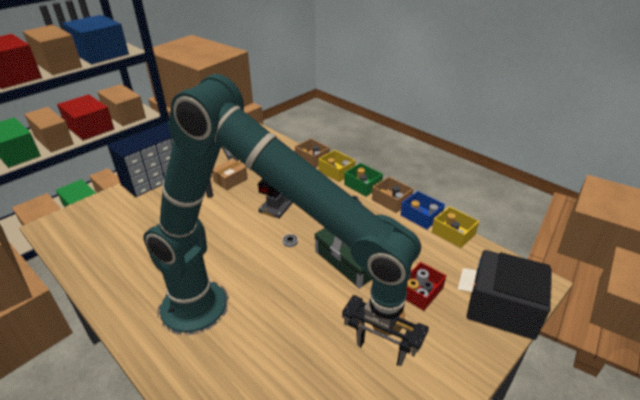

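The top view shows the case at about (392,213) with its label at (370,211) and the hasp at (395,232), on the robot's right. The scanner is in its cradle at (252,216). The tape, bin, bearing and tin stand nearby.

```bash
cat > h.py <<'E'
import numpy as np,cv2
from scipy.spatial.transform import Rotation as R
from workcell import robot
def cloud(n,d):
    c=robot.calibration(n); f=200/np.tan(np.radians(c['fov_y']/2))
    v,u=np.mgrid[:400,:640]
    P=np.stack([(u-c['cx'])/f*d,-(v-c['cy'])/f*d,-d],-1)
    return R.from_quat(c['rotation']).apply(P.reshape(-1,3)).reshape(400,640,3)+c['eye']
def proj(n,P):
    c=robot.calibration(n); f=200/np.tan(np.radians(c['fov_y']/2))
    q=R.from_quat(c['rotation']).inv().apply(np.atleast_2d(P)-c['eye'])
    return np.c_[c['cx']-f*q[:,0]/q[:,2], c['cy']+f*q[:,1]/q[:,2]]
E
python3 - <<'E'
from h import *
d=np.load("top0.npy");C=cloud("top",d);im=cv2.imread("pics/top0.png").astype(int)
v,u=np.mgrid[:400,:640]
def box(a,b,c,e): return (u>=a)&(u<b)&(v>=c)&(v<e)
print("table",C[300,200],C[300,450],C[150,230])
def rect(m,name):
    P=C[m]; r=cv2.minAreaRect(P[:,:2].astype(np.float32)); print(name,m.sum(),np.round(r[0],4),np.round(r[1],4),r[2],np.median(P[:,2]))
    print(cv2.boxPoints(r).round(3).tolist())
cs=box(340,442,172,255)
rect(cs&(abs(C[...,2]-.1)<.012),"lid")
rect(box(352,390,196,226)&(im.min(-1)>110)&(C[...,2]>.08),"label")
sc=box(222,280,185,245)
rect(sc&(C[...,2]>.135),"scan top"); 
yel=sc&(im[...,2]>140)&(im[...,0]<90)
rect(yel,"yellow")
rect(sc&(C[...,2]>.005)&(C[...,2]<.035),"cradle base")
m=cs&(C[...,2]>.115); P=C[m]; print("hasp",m.sum()); print(P[::4].round(3))
top=cv2.imread("pics/top0.png")
a=cv2.resize(top[165:265,335:445],None,fx=5,fy=5,interpolation=2)
b=cv2.resize(top[180:250,220:285],None,fx=5*100/70,fy=5*100/70,interpolation=2)
b=cv2.resize(b,(250,500)) if b.shape[1]<1 else b[:, :]
cv2.imwrite("pics/crop0.png",cv2.resize(np.hstack([a,b[:500]]),None,fx=.78,fy=.78))
E
```

```text
table [ 0.26819552  0.36898564 -0.00228937] [ 0.25521478 -0.43522372 -0.00170282] [0.75949895 0.27740839 0.00379613]
lid 4562 [ 0.5254 -0.2387] [0.2408 0.1878] 84.18888854980469 0.10093697356322673
[[0.41999998688697815, -0.3490000069141388], [0.6069999933242798, -0.36800000071525574], [0.6309999823570251, -0.12800000607967377], [0.4440000057220459, -0.10899999737739563]]
label 287 [ 0.5095 -0.0994] [0.0834 0.2466] 21.033857345581055 0.10170639898675815
[[0.4259999990463257, 0.0010000000474974513], [0.5149999856948853, -0.2290000021457672], [0.5929999947547913, -0.20000000298023224], [0.5040000081062317, 0.03099999949336052]]
scan top 819 [0.4671 0.1356] [0.2623 0.1028] 51.780731201171875 0.16703346436702682
[[0.34599998593330383, 0.06400000303983688], [0.4259999990463257, 0.0010000000474974513], [0.5889999866485596, 0.2070000022649765], [0.5080000162124634, 0.27000001072883606]]
yellow 2006 [0.5388 0.151 ] [0.3147 0.2048] 86.25 0.0012766912492671034
[[0.4259999990463257, 0.0010000000474974513], [0.6309999823570251, -0.013000000268220901], [0.6510000228881836, 0.3009999990463257], [0
[... 1195 characters left out ...]
-01  1.670e-01]
 [ 4.500e-01 -2.210e-01  1.520e-01]
 [ 4.500e-01 -2.320e-01  1.500e-01]
 [ 4.500e-01 -2.420e-01  1.610e-01]
 [ 4.480e-01 -2.160e-01  1.440e-01]
 [ 4.470e-01 -2.270e-01  1.470e-01]
 [ 4.470e-01 -2.390e-01  1.460e-01]
 [ 4.450e-01 -2.130e-01  1.300e-01]
 [ 4.450e-01 -2.230e-01  1.390e-01]
 [ 4.450e-01 -2.340e-01  1.430e-01]
 [ 4.440e-01 -2.460e-01  1.420e-01]
 [ 4.420e-01 -2.220e-01  1.300e-01]
 [ 4.420e-01 -2.340e-01  1.270e-01]
 [ 4.420e-01 -2.450e-01  1.310e-01]
 [ 4.390e-01 -2.180e-01  1.200e-01]
 [ 4.390e-01 -2.300e-01  1.210e-01]
 [ 4.390e-01 -2.400e-01  1.260e-01]
 [ 4.260e-01  1.000e-03  1.208e+00]
 [ 4.260e-01  1.000e-03  1.208e+00]
 [ 4.260e-01  1.000e-03  1.208e+00]]
```

View pics/crop0.png

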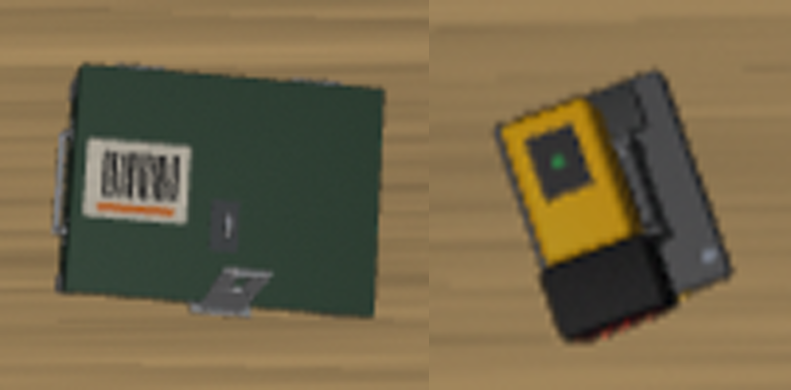

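The crop shows the hasp leaning slightly inward over the front edge of the lid. The label is beside it on the +y side. The scanner's yellow head is at the upper left and its black hood at the lower right, pointing at the robot and yawed.

Run:
```python
from h import *
d=np.load("top0.npy");C=cloud("top",d);im=cv2.imread("pics/top0.png").astype(int)
v,u=np.mgrid[:400,:640]
def box(a,b,c,e): return (u>=a)&(u<b)&(v>=c)&(v<e)&(d>0)
def rect(m,name):
    P=C[m]; r=cv2.minAreaRect(P[:,:2].astype(np.float32)); print(name,m.sum(),np.round(r[0],4),np.round(r[1],4),round(r[2],2),np.median(P[:,2]),P[:,:2].mean(0))
    print(cv2.boxPoints(r).round(3).tolist())
rect(box(346,440,176,250)&(abs(C[...,2]-.1)<.006),"lid")
rect(box(354,387,198,224)&(im.min(-1)>100)&(C[...,2]>.08),"label")
rect(box(390,403,212,230)&(C[...,2]>.108),"staple")
sc=box(224,280,188,245)
for lo,hi in((.158,.18),(.14,.18),(.008,.03)): rect(sc&(C[...,2]>lo)&(C[...,2]<hi),f"scan {lo}")
hsv=cv2.cvtColor(im.astype(np.uint8),cv2.COLOR_BGR2HSV)
rect(sc&(hsv[...,1]>180)&(hsv[...,0]<35)&(hsv[...,0]>15)&(C[...,2]>.155),"yellow")
rect(sc&(hsv[...,2]<60)&(C[...,2]>.155),"hood")
for n,b in dict(bearing=(300,330,235,260),tin=(295,325,155,185),tape=(445,495,238,275),bin=(445,495,176,226),pin=(145,180,255,275),carton=(130,182,198,245),hub=(305,335,130,160)).items():
    m=box(*b)&(C[...,2]>.012); P=C[m]; print(n,P.min(0).round(3),P.max(0).round(3))
m=box(380,415,225,250)&(C[...,2]>.112);P=C[m];P=P[P[:,0]<.48];print(P.mean(0),np.linalg.svd(P-P.mean(0))[2].round(3));print(P.min(0),P.max(0))
```

```text
lid 4483 [ 0.5256 -0.2388] [0.2407 0.1874] 84.19 0.10091052219462182 [ 0.53003084 -0.23810585]
[[0.41999998688697815, -0.3490000069141388], [0.6069999933242798, -0.36800000071525574], [0.6309999823570251, -0.1289999932050705], [0.4449999928474426, -0.10999999940395355]]
label 314 [ 0.5372 -0.1697] [0.0806 0.0609] 84.35 0.1016744266210734 [ 0.53751007 -0.16750545]
[[0.503000020980835, -0.2070000022649765], [0.5640000104904175, -0.21299999952316284], [0.5709999799728394, -0.13300000131130219], [0.5109999775886536, -0.12700000405311584]]
staple 12 [ 0.4998 -0.2359] [0.0053 0.0152] 86.11 0.12015355282766604 [ 0.50046518 -0.23551464]
[[0.492000013589859, -0.23800000548362732], [0.5070000290870667, -0.23899999260902405], [0.5080000162124634, -0.23399999737739563], [0.492000013589859, -0.2329999953508377]]
scan 0.158 752 [0.514  0.1925] [0.1196 0.058 ] 20.91 0.16720981585019812 [0.51084032 0.18965884]
[[0.4480000138282776, 0.1979999989271164], [0.46799999475479126, 0.14399999380111694], [0.5799999833106995, 0.18700000643730164], [0.5590000152587891, 0.2409999966621399]]
scan 0.14 793 [0.513
[... 866 characters left out ...]
0723]
[[0.44999998807907104, 0.19599999487400055], [0.4690000116825104, 0.14399999380111694], [0.5659999847412109, 0.1809999942779541], [0.546999990940094, 0.2329999953508377]]
bearing [ 0.403 -0.029  0.012] [0.457 0.026 0.023]
tin [ 0.641 -0.024  0.013] [0.735 0.044 0.081]
tape [ 0.342 -0.549  0.013] [ 0.443 -0.443  0.056]
bin [ 0.502 -0.556  0.012] [ 0.637 -0.446  0.071]
pin [0.365 0.444 0.013] [0.406 0.487 0.121]
carton [0.458 0.444 0.012] [0.579 0.547 0.079]
hub [ 0.707 -0.058  0.012] [0.804 0.021 0.077]
[ 0.45019397 -0.23039893  0.1565778 ] [[-0.289  0.015 -0.957]
 [ 0.097  0.995 -0.013]
 [-0.952  0.097  0.289]]
[ 0.43605929 -0.24893005  0.11369258] [ 0.46308128 -0.21269614  0.19527785]
```

```bash
cat >> h.py <<'E'
def tool(az,tilt=0): # x along az, z down, then tilt about tool y
    x=np.array([np.cos(az),np.sin(az),0]);z=np.array([0,0,-1.]);y=np.cross(z,x)
    return R.from_matrix(np.c_[x,y,z])*R.from_euler('y',tilt)
def delta(p,Rt):
    s=robot.state();R0=R.from_quat(s['ee_rot'])
    l=R0.inv().apply(np.array(p)-s['tool_pos'])/.8; r=(R0.inv()*Rt).as_rotvec()/(np.pi/2)
    print("lin",l.round(4),"rot",r.round(4))
Hg=np.array([.4365,-.230,.1025]);CX=np.array([.995,-.1,0]);Z=np.array([0,0,1.])
def hasp(th,r=.042): # tcp with leading corner on the strap face
    return Hg+CX*(r*np.cos(th)-.0015*np.sin(th)-.010)+Z*(r*np.sin(th)+.0015*np.cos(th))
E
python3 - <<'E'
from h import *
p=Hg-CX*.035+Z*.042
delta(p,tool(-.1))
E
```

```text
lin [ 0.4138 -0.4104  0.0872] rot [-9.000e-04  2.000e-04  2.271e-01]
```

{"api": "move_arm", "payload": {"deltas": [{"hand": 0, "linear": [0.041, -0.041, 0.009], "delta_rot": [0, 0, 0.023]}, {"hand": 0, "linear": [0.083, -0.082, 0.017], "delta_rot": [0, 0, 0.045]}, {"hand": 0, "linear": [0.124, -0.123, 0.026], "delta_rot": [0, 0, 0.068]}, {"hand": 0, "linear": [0.166, -0.164, 0.035], "delta_rot": [0, 0, 0.091]}, {"hand": 0, "linear": [0.207, -0.205, 0.044], "delta_rot": [0, 0, 0.114]}, {"hand": 0, "linear": [0.248, -0.246, 0.052], "delta_rot": [0, 0, 0.136]}, {"hand": 0, "linear": [0.29, -0.287, 0.061], "delta_rot": [0, 0, 0.159]}, {"hand": 0, "linear": [0.331, -0.328, 0.07], "delta_rot": [0, 0, 0.182]}, {"hand": 0, "linear": [0.372, -0.369, 0.078], "delta_rot": [0, 0, 0.204]}, {"hand": 0, "linear": [0.414, -0.41, 0.087], "delta_rot": [0, 0, 0.227]}]}}

```text
clock: 1.1
tool_pos: [0.4025, -0.2257, 0.1448]
ee_rot: [0.999, -0.051, 0.0, 0.0]
force: [1.6, -0.2, 0.4]
grip_width: 0.014
gripper_force: 0.0
```

Run:
```python
from h import *
print(robot.state())
for th in (1.3,1.1,.9,.7,.5,.3,.15,0): delta(hasp(th),tool(-.1))
p,d=robot.camera("side");cv2.imwrite("pics/s1.png",cv2.resize(p[150:330,250:450,::-1],None,fx=3,fy=3))
```

```text
{'clock': 1.1, 'joint_pos': array([ 0.58866501,  0.25820814, -0.17099618,  2.10389395,  0.06182444,
        0.78395428, -1.29308363]), 'qvel': array([-0.83777178,  0.12040717, -0.21206365,  0.05488399,  0.10931165,
       -0.17582333, -1.46901091]), 'joint_torque': array([  4.33521912, -36.69030905,  -0.53335246, -18.36675525,
        -0.15367916,   0.32863291,   1.58143625]), 'tool_pos': array([ 0.40254336, -0.22569387,  0.14475173]), 'ee_rot': array([ 9.98706978e-01, -5.08366136e-02,  1.31410305e-05,  9.88178104e-05]), 'force': array([ 1.64931679, -0.17827817,  0.38631269]), 'ft_torque': array([-0.03698377,  0.02037467, -0.02729312]), 'gripper_force': 0.0, 'grip_width': 0.014000371366207789}
lin [0.0425 0.001  0.0017] rot [ 0.0001 -0.     -0.0011]
lin [0.0524 0.001  0.0052] rot [ 0.0001 -0.     -0.0011]
lin [0.0614 0.001  0.0105] rot [ 0.0001 -0.     -0.0011]
lin [0.0692 0.001  0.0176] rot [ 0.0001 -0.     -0.0011]
lin [0.0754 0.001  0.026 ] rot [ 0.0001 -0.     -0.0011]
lin [0.0799 0.001  0.0355] rot [ 0.0001 -0.     -0.0011]
lin [0.0819 0.001  0.0431] rot [ 0.0001 -0.     -0.0011]
lin [0.0828 0.001  0.0509] rot [ 0.0001 -0.     -0.0011]
```

View pics/s1.png

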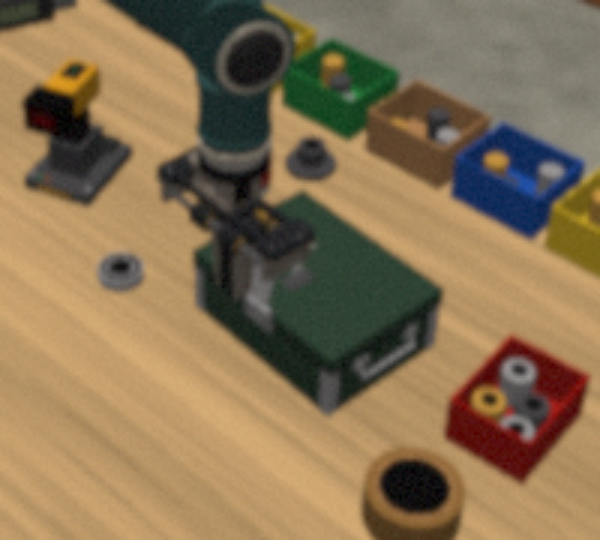

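The fingers are in front of the hasp at about (255,290), and the hasp is visible to their right. I'll sweep it shut.

{"api": "move_arm", "payload": {"deltas": [{"hand": 0, "linear": [0.03, 0.0, 0.001], "delta_rot": [0, 0, 0]}, {"hand": 0, "linear": [0.042, 0.0, 0.002], "delta_rot": [0, 0, 0]}, {"hand": 0, "linear": [0.052, 0.0, 0.005], "delta_rot": [0, 0, 0]}, {"hand": 0, "linear": [0.061, 0.0, 0.0105], "delta_rot": [0, 0, 0]}, {"hand": 0, "linear": [0.069, 0.0, 0.0175], "delta_rot": [0, 0, 0]}, {"hand": 0, "linear": [0.075, 0.0, 0.026], "delta_rot": [0, 0, 0]}, {"hand": 0, "linear": [0.079, 0.0, 0.0355], "delta_rot": [0, 0, 0]}, {"hand": 0, "linear": [0.081, 0.0, 0.043], "delta_rot": [0, 0, 0]}, {"hand": 0, "linear": [0.082, 0.0, 0.048], "delta_rot": [0, 0, 0]}, {"hand": 0, "linear": [0.082, 0.0, 0.0505], "delta_rot": [0, 0, 0]}]}}

```text
clock: 2.15
tool_pos: [0.4671, -0.2339, 0.1042]
ee_rot: [0.999, -0.05, -0.0, -0.0]
force: [-5.1, 1.7, 15.4]
grip_width: 0.0004
gripper_force: 8.0
```

{"api": "move_arm", "payload": {"deltas": [{"hand": 0, "linear": [0, 0, 0], "delta_rot": [0, 0, 0]}, {"hand": 0, "linear": [0, 0, 0], "delta_rot": [0, 0, 0]}, {"hand": 0, "linear": [0, 0, -0.03], "delta_rot": [0, 0, 0]}, {"hand": 0, "linear": [0, 0, -0.08], "delta_rot": [0, 0, 0]}, {"hand": 0.5, "linear": [0, 0, -0.13], "delta_rot": [0, 0, 0]}, {"hand": 1, "linear": [0, 0, -0.18], "delta_rot": [0, 0, 0]}, {"hand": 1, "linear": [0, -0.06, -0.18], "delta_rot": [0, 0, 0]}, {"hand": 1, "linear": [0, -0.12, -0.18], "delta_rot": [0, 0, 0]}, {"hand": 1, "linear": [0, -0.18, -0.18], "delta_rot": [0, 0, 0]}, {"hand": 1, "linear": [0, -0.24, -0.18], "delta_rot": [0, 0, 0]}]}}

```text
clock: 3.15
tool_pos: [0.4861, -0.0412, 0.2488]
ee_rot: [0.999, -0.05, 0.0, 0.0]
force: [1.4, 0.5, 0.2]
grip_width: 0.0464
gripper_force: 0.0
```

Run:
```python
from h import *
print(robot.state()['tool_pos'],robot.state()['joint_pos'])
p,d=robot.camera("top");C=cloud("top",d);np.save("top1.npy",d)
cv2.imwrite("pics/t1.png",cv2.resize(p[165:265,220:445,::-1],None,fx=3.4,fy=3.4))
c=Hg[:2]; q=C[...,:2]-c; s=q@CX[:2]; t=q@[.1,.995]
for a in (10,30,45,70,88):
    m=(abs(s-a/1e3)<.004)&(abs(t)<.02)&(C[...,2]<.3); print(a,m.sum(),C[m][:,2].round(4)[:8])
xs=np.array([.943,.334,0]);o=np.array([.5304,.1975,0])
delta(o+[0,0,.215],tool(.34)); delta(o-.003*xs+[0,0,.124],tool(.34))
```

```text
[ 0.48612051 -0.04116738  0.24877675] [ 0.29967347  0.17710579 -0.31666375  1.93500644  0.06416032  1.03858724
 -1.71606065]
10 36 [0.0996 0.1023 0.1007 0.107  0.102  0.1053 0.1043 0.1081]
30 36 [0.0988 0.1045 0.1033 0.1055 0.1049 0.1022 0.1039 0.1035]
45 37 [0.0995 0.1027 0.107  0.106  0.1016 0.1086 0.1076 0.1074]
70 35 [0.1013 0.106  0.1053 0.0993 0.106  0.1053 0.1053 0.1081]
88 34 [0.1009 0.104  0.1069 0.1042 0.1047 0.1067 0.1034 0.1075]
lin [ 0.0288 -0.2903  0.0439] rot [-0.0026 -0.0012 -0.2734]
lin [ 0.0253 -0.2882  0.1576] rot [-0.0026 -0.0012 -0.2734]
```

View pics/t1.png

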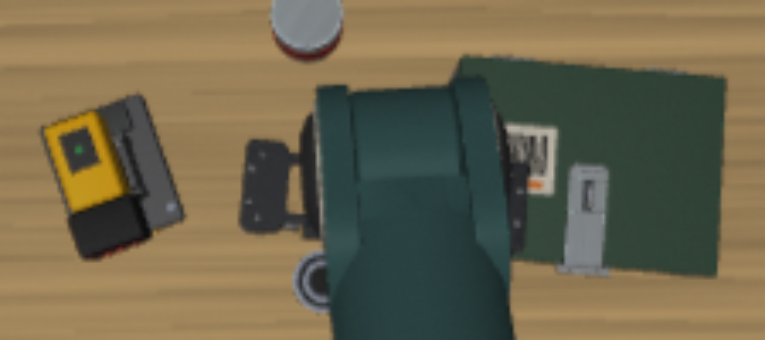

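The hasp lies flat at about (585,215), with the staple through its slot. Next I'll move the open gripper over the scanner.

{"api": "move_arm", "payload": {"deltas": [{"hand": 1, "linear": [0.003, -0.04, 0.0], "delta_rot": [0, 0, -0.04]}, {"hand": 1, "linear": [0.007, -0.08, 0.0], "delta_rot": [0, 0, -0.08]}, {"hand": 1, "linear": [0.011, -0.12, 0.0], "delta_rot": [0, 0, -0.12]}, {"hand": 1, "linear": [0.015, -0.16, 0.0], "delta_rot": [0, 0, -0.16]}, {"hand": 1, "linear": [0.019, -0.2, 0.01], "delta_rot": [0, 0, -0.2]}, {"hand": 1, "linear": [0.023, -0.24, 0.02], "delta_rot": [0, 0, -0.24]}, {"hand": 1, "linear": [0.027, -0.27, 0.03], "delta_rot": [0, 0, -0.26]}, {"hand": 1, "linear": [0.029, -0.29, 0.04], "delta_rot": [0, 0, -0.273]}, {"hand": 1, "linear": [0.029, -0.29, 0.04], "delta_rot": [0, 0, -0.273]}, {"hand": 1, "linear": [0.029, -0.29, 0.04], "delta_rot": [0, 0, -0.273]}]}}

```text
clock: 4.2
tool_pos: [0.5326, 0.1846, 0.2162]
ee_rot: [0.987, 0.163, -0.001, 0.0]
force: [-0.3, -0.1, 0.3]
grip_width: 0.0922
gripper_force: 0.0
```

Run:
```python
from h import *
s=robot.state();print(s['tool_pos'],s['joint_pos'],s['grip_width'])
xs=np.array([.943,.334,0]);o=np.array([.5304,.1975,0])
delta(o-.003*xs+[0,0,.124],tool(.34))
```

```text
[0.53257751 0.18457457 0.21623548] [-0.01152846  0.37058437 -0.47702258  1.79080516  0.19601518  1.0283309
 -1.80568432] 0.09221185941781285
lin [-0.001  -0.0162  0.1153] rot [ 0.0004  0.0008 -0.0077]
```

{"api": "move_arm", "payload": {"deltas": [{"hand": 1, "linear": [-0.001, -0.016, 0.0], "delta_rot": [0, 0, -0.008]}, {"hand": 1, "linear": [-0.001, -0.016, 0.0], "delta_rot": [0, 0, -0.008]}, {"hand": 1, "linear": [-0.001, -0.016, 0.02], "delta_rot": [0, 0, -0.008]}, {"hand": 1, "linear": [-0.001, -0.016, 0.04], "delta_rot": [0, 0, -0.008]}, {"hand": 1, "linear": [-0.001, -0.016, 0.06], "delta_rot": [0, 0, -0.008]}, {"hand": 1, "linear": [-0.001, -0.016, 0.08], "delta_rot": [0, 0, -0.008]}, {"hand": 1, "linear": [-0.001, -0.016, 0.1], "delta_rot": [0, 0, -0.008]}, {"hand": 1, "linear": [-0.001, -0.016, 0.115], "delta_rot": [0, 0, -0.008]}, {"hand": 1, "linear": [-0.001, -0.016, 0.115], "delta_rot": [0, 0, -0.008]}, {"hand": 1, "linear": [-0.001, -0.016, 0.115], "delta_rot": [0, 0, -0.008]}]}}

```text
clock: 5.2
tool_pos: [0.528, 0.1976, 0.125]
ee_rot: [0.985, 0.17, 0.0, -0.0]
force: [-1.0, 0.0, -0.6]
grip_width: 0.0919
gripper_force: 0.0
```

Run:
```python
from h import *
s=robot.state();print(s['tool_pos'],s['force'])
xs=np.array([.943,.334,0]);o=np.array([.5304,.1975,0])
delta(o-.003*xs+[0,0,.124],tool(.34))
```

```text
[0.52804004 0.19755228 0.12496499] [-0.96685458  0.03189712 -0.61607429]
lin [-0.001   0.001   0.0012] rot [ 0.     -0.0002  0.0009]
```

Everything is in position, so I'll close the gripper.

{"api": "move_arm", "payload": {"deltas": [{"hand": 0.5, "linear": [0, 0, 0], "delta_rot": [0, 0, 0]}, {"hand": 0.4, "linear": [0, 0, 0], "delta_rot": [0, 0, 0]}, {"hand": 0.2, "linear": [0, 0, 0], "delta_rot": [0, 0, 0]}, {"hand": 0, "linear": [0, 0, 0], "delta_rot": [0, 0, 0]}, {"hand": 0, "linear": [0, 0, 0], "delta_rot": [0, 0, 0]}, {"hand": 0, "linear": [0, 0, 0], "delta_rot": [0, 0, 0]}, {"hand": 0, "linear": [0, 0, 0], "delta_rot": [0, 0, 0]}, {"hand": 0, "linear": [0, 0, 0], "delta_rot": [0, 0, 0]}, {"hand": 0, "linear": [0, 0, 0], "delta_rot": [0, 0, 0]}, {"hand": 0, "linear": [0, 0, 0], "delta_rot": [0, 0, 0]}], "grip_force": 50}}

```text
clock: 6.2
tool_pos: [0.5279, 0.1975, 0.1246]
ee_rot: [0.985, 0.17, 0.0, 0.0]
force: [0.4, 0.3, 0.8]
grip_width: 0.0479
gripper_force: 50.0
```

{"api": "move_arm", "payload": {"deltas": [{"hand": 0, "linear": [0, 0, -0.015], "delta_rot": [0, 0, 0]}, {"hand": 0, "linear": [0, 0, -0.03], "delta_rot": [0, 0, 0]}, {"hand": 0, "linear": [0, 0, -0.05], "delta_rot": [0, 0, 0]}, {"hand": 0, "linear": [0, 0, -0.08], "delta_rot": [0, 0, 0]}, {"hand": 0, "linear": [0, 0, -0.11], "delta_rot": [0, 0, 0]}, {"hand": 0, "linear": [0, 0, -0.14], "delta_rot": [0, 0, 0]}, {"hand": 0, "linear": [0, 0, -0.17], "delta_rot": [0, 0, 0]}, {"hand": 0, "linear": [0, 0, -0.2], "delta_rot": [0, 0, 0]}, {"hand": 0, "linear": [0, 0, -0.23], "delta_rot": [0, 0, 0]}, {"hand": 0, "linear": [0, 0, -0.25], "delta_rot": [0, 0, 0]}]}}

```text
clock: 7.2
tool_pos: [0.5279, 0.1979, 0.3274]
ee_rot: [0.985, 0.17, 0.001, -0.0]
force: [0.7, 0.8, -2.7]
grip_width: 0.0478
gripper_force: 50.0
```

```bash
cat >> h.py <<'E'
# scanner in tool frame: origin at tool z offset, grasp at scanner x=-.003
L=np.array([.537,-.1695,.101])
def aim(az,al,dist=.1,gx=-.003,tz=.1046):
    # al = steepness; tcp sits at scanner (gx,0,tz)
    Rt=tool(az,al); M=Rt.as_matrix(); xs,zs=M[:,0],-M[:,2]
    W=L+dist*xs; O=W+.077*xs-.123*zs
    return O+gx*xs+tz*zs,Rt
E
python3 - <<'E'
from h import *
s=robot.state();print(s['joint_pos'],s['grip_width'],s['force'])
p,Rt=aim(-.3,np.radians(52));print(p);delta(p,Rt)
delta([.56,-.17,.34],tool(-.3))
p,d=robot.camera("side");cv2.imwrite("pics/s2.png",cv2.resize(p[80:330,200:450,::-1],None,fx=2.4,fy=2.4))
E
```

```text
[-0.00433117  0.27252985 -0.50624491  1.65613602  0.13870912  1.24594435
 -1.76782955] 0.04778820819540929 [ 0.74188748  0.83262026 -2.68941983]
[ 0.65319232 -0.2054425   0.2267857 ]
lin [-0.0219  0.5275  0.1257] rot [-0.1857  0.5556  0.3795]
lin [-0.1164  0.4467 -0.0161] rot [-0.0005 -0.0017  0.4087]
```

View pics/s2.png

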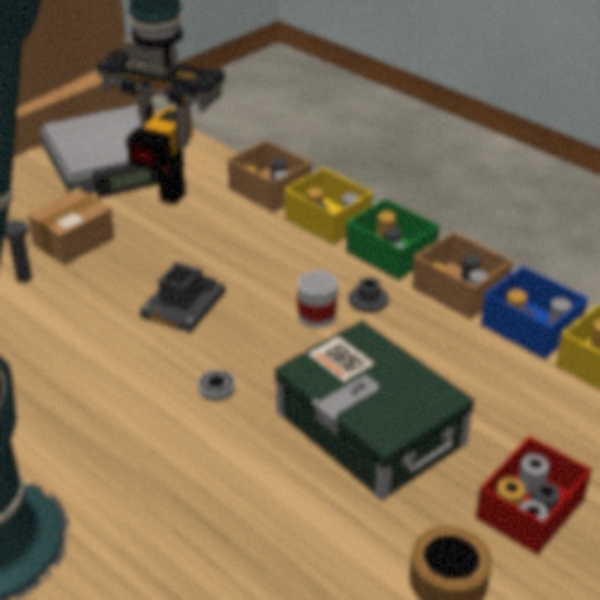

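The scanner hangs level in the gripper at about (160,150), clear of the cradle, and the hasp is closed at (345,395). I'll carry it over towards the case at height, still upright.

{"api": "move_arm", "payload": {"deltas": [{"hand": 0, "linear": [-0.008, 0.03, -0.002], "delta_rot": [0, 0, 0.03]}, {"hand": 0, "linear": [-0.018, 0.08, -0.004], "delta_rot": [0, 0, 0.07]}, {"hand": 0, "linear": [-0.03, 0.13, -0.008], "delta_rot": [0, 0, 0.12]}, {"hand": 0, "linear": [-0.042, 0.18, -0.012], "delta_rot": [0, 0, 0.17]}, {"hand": 0, "linear": [-0.056, 0.23, -0.016], "delta_rot": [0, 0, 0.22]}, {"hand": 0, "linear": [-0.07, 0.28, -0.016], "delta_rot": [0, 0, 0.27]}, {"hand": 0, "linear": [-0.083, 0.33, -0.016], "delta_rot": [0, 0, 0.32]}, {"hand": 0, "linear": [-0.097, 0.38, -0.016], "delta_rot": [0, 0, 0.36]}, {"hand": 0, "linear": [-0.11, 0.42, -0.016], "delta_rot": [0, 0, 0.395]}, {"hand": 0, "linear": [-0.116, 0.447, -0.016], "delta_rot": [0, 0, 0.409]}]}}

```text
clock: 8.25
tool_pos: [0.5593, -0.1736, 0.3372]
ee_rot: [0.988, -0.152, -0.0, 0.0]
force: [-0.2, 0.4, -2.4]
grip_width: 0.0476
gripper_force: 50.0
```

Run:
```python
from h import *
s=robot.state();print(s['tool_pos'],s['joint_pos'],s['grip_width'])
p,Rt=aim(-.3,np.radians(52));delta(p,Rt);delta(p+[0,0,.08],Rt)
```

```text
[ 0.55932688 -0.17357109  0.33716026] [ 0.41065938  0.27390718 -0.20872484  1.6037047   0.0596805   1.27080543
 -1.68420868] 0.0476305525724059
lin [0.124  0.0026 0.1379] rot [ 0.0021  0.5781 -0.0028]
lin [0.1239 0.0027 0.0379] rot [ 0.0021  0.5781 -0.0028]
```

{"api": "move_arm", "payload": {"deltas": [{"hand": 0, "linear": [0.012, 0, 0.002], "delta_rot": [0, 0.05, 0]}, {"hand": 0, "linear": [0.026, 0, 0.006], "delta_rot": [0, 0.11, 0]}, {"hand": 0, "linear": [0.04, 0.001, 0.01], "delta_rot": [0, 0.18, 0]}, {"hand": 0, "linear": [0.055, 0.001, 0.015], "delta_rot": [0, 0.25, 0]}, {"hand": 0, "linear": [0.07, 0.001, 0.02], "delta_rot": [0, 0.32, 0]}, {"hand": 0, "linear": [0.085, 0.002, 0.025], "delta_rot": [0, 0.39, 0]}, {"hand": 0, "linear": [0.1, 0.002, 0.03], "delta_rot": [0.001, 0.46, -0.001]}, {"hand": 0, "linear": [0.112, 0.003, 0.034], "delta_rot": [0.001, 0.52, -0.002]}, {"hand": 0, "linear": [0.12, 0.003, 0.037], "delta_rot": [0.002, 0.56, -0.003]}, {"hand": 0, "linear": [0.124, 0.003, 0.038], "delta_rot": [0.002, 0.578, -0.003]}]}}

```text
clock: 9.25
tool_pos: [0.6444, -0.2092, 0.3117]
ee_rot: [0.907, -0.139, 0.39, 0.073]
force: [-0.6, -0.5, -2.4]
grip_width: 0.0481
gripper_force: 50.0
```

Run:
```python
from h import *
s=robot.state();print(s['tool_pos'],s['joint_pos'],s['grip_width'])
p,Rt=aim(-.3,np.radians(52));delta(p,Rt);delta(p+[0,0,.08],Rt)
p,d=robot.camera("side");cv2.imwrite("pics/s3.png",cv2.resize(p[80:330,200:450,::-1],None,fx=2.4,fy=2.4))
```

```text
[ 0.64443785 -0.20919026  0.31170355] [ 0.65427303  0.14990207 -0.46284588  2.07995582  0.93540338  0.18528327
 -2.51397389] 0.0480967644308513
lin [-0.071  -0.0104  0.0792] rot [0.0172 0.059  0.0051]
lin [ 0.0018 -0.008   0.0106] rot [0.0172 0.059  0.0051]
```

View pics/s3.png

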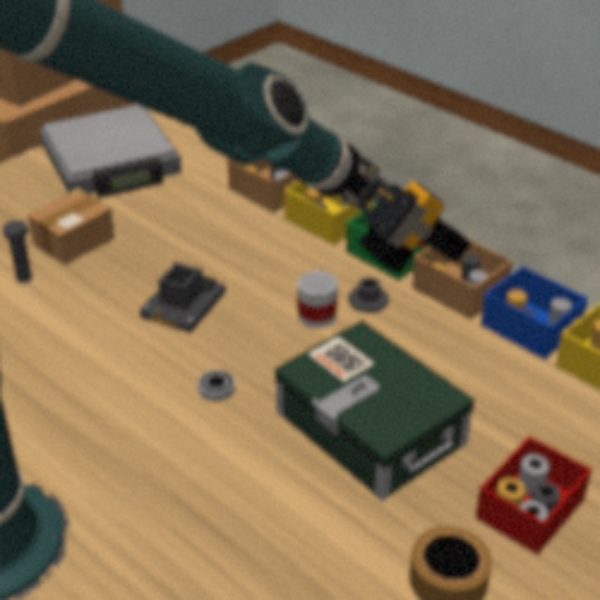

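The case is still empty-lidded and closed, and the scanner is tilted at about (400,230). Joint 6 is close to its limit, so I'll fit the arm's kinematics from the recorded poses and choose a reachable azimuth and tilt.

```bash
cat > kin.py <<'E'
from h import *
import itertools
Q=np.array([[1.27100074,.4682661,-.01159172,1.60348394,.00600591,1.07137405,-.0562954],[.58866501,.25820814,-.17099618,2.10389395,.06182444,.78395428,-1.29308363],[.29967347,.17710579,-.31666375,1.93500644,.0641605,1.03858724,-1.71606065],[-.01152846,.37058437,-.47702258,1.79080516,.19601518,1.0283309,-1.80568432],[-.00433117,.27252985,-.50624491,1.65613602,.13870912,1.24594435,-1.76782955],[.41065938,.27390718,-.20872484,1.6037047,.0596805,1.27080543,-1.68420868]])
P=np.array([[.16489212,-.62823053,.21377021],[.40254336,-.22569387,.14475173],[.48612051,-.04116738,.24877675],[.53257751,.18457457,.21623548],[.5279,.1979,.3274],[.55932688,-.17357109,.33716026]])
RT=[[9.91772344e-01,1.28011945e-01,-1.55e-4,-7.3e-4],[.9987,-.0508,0,0],[.999,-.05,0,0],[.987,.163,-.001,0],[.985,.17,.001,0],[.988,-.152,0,0]]
s=robot.state(); Q=np.vstack([Q,s['joint_pos']]);P=np.vstack([P,s['tool_pos']]);RT.append(s['ee_rot'])
ax='zyzyzyz'
def frames(q,sg):
    r=R.identity();o=[]
    for a,x,g in zip(ax,q,sg): r=r*R.from_euler(a,g*x); o.append(r)
    return o
def fit():
    best=[]
    for sg in itertools.product((1,-1),repeat=7):
        E=[frames(q,sg)[-1].inv()*R.from_quat(t) for q,t in zip(Q,RT)]
        m=R.concatenate(E).mean(); e=max((m.inv()*x).magnitude() for x in E); best.append((e,sg,m.as_matrix().round(2).tolist()))
    best.sort(key=lambda b:b[0]); return best
if __name__=="__main__":
    for b in fit()[:4]: print(b)
    sg=fit()[0][1]
    A=[];B=[]
    for q,p in zip(Q,P):
        f=frames(q,sg); cols=[[0,0,1]]+[f[i].as_matrix()[:,k] for i,k in((1,2),(3,2),(5,2))]
        A.append(np.array(cols,float).T);B.append(p)
    A=np.vstack(A);B=np.hstack(B);x,_,rk,sv=np.linalg.lstsq(A,B,rcond=None);print(x,sv,np.abs(A@x-B).max())
E
python3 kin.py
```

```text
(0.0010424132840788814, (-1, 1, -1, 1, -1, 1, -1), [[-0.0, -1.0, 0.0], [1.0, -0.0, -0.0], [0.0, 0.0, 1.0]])
(0.5738820328764791, (-1, 1, 1, 1, -1, 1, -1), [[0.51, -0.83, 0.23], [0.86, 0.52, -0.01], [-0.11, 0.21, 0.97]])
(0.6085937032049996, (-1, 1, -1, -1, 1, 1, 1), [[-0.05, 1.0, -0.02], [0.88, 0.04, -0.47], [-0.46, -0.04, -0.88]])
(0.6768392603549189, (1, 1, 1, 1, 1, 1, 1), [[-0.06, 1.0, 0.07], [-1.0, -0.06, -0.0], [0.0, -0.07, 1.0]])
[0.16813761 0.64896516 0.42312584 0.33954563] [4.68087363 2.37413868 0.6220015  0.25690814] 0.03572248887554774
```

Run:
```python
from kin import *
sg=(-1,1,-1,1,-1,1,-1)
for ks in ([(1,2),(3,2),(5,2),(1,0),(3,0),(5,0)],[(1,2),(3,2),(5,2),(0,0),(5,0)],[(1,2),(3,2),(5,2),(2,0),(4,0)],[(1,2),(3,2),(5,2),(1,1),(3,1),(5,1)],[(1,2),(3,2),(5,2),(1,0),(3,0),(5,0),(0,1),(3,1),(5,1)]):
    A=[]
    for q in Q:
        f=frames(q,sg);A.append(np.array([[0,0,1]]+[f[i].as_matrix()[:,k] for i,k in ks]).T)
    A=np.vstack(A);B=np.hstack(P);x,_,rk,sv=np.linalg.lstsq(A,B,rcond=None);print(ks,x.round(4),sv[-1].round(4),np.abs(A@x-B).reshape(-1,3).max(1).round(4))
```

```text
[(1, 2), (3, 2), (5, 2), (1, 0), (3, 0), (5, 0)] [0.2496 0.5521 0.4289 0.3088 0.0491 0.0007 0.0217] 0.1617 [0.0305 0.017  0.0136 0.0045 0.0046 0.0209 0.0095]
[(1, 2), (3, 2), (5, 2), (0, 0), (5, 0)] [0.2457 0.5417 0.4207 0.3135 0.0526 0.0176] 0.1742 [0.0309 0.0161 0.0128 0.0055 0.0068 0.0205 0.0087]
[(1, 2), (3, 2), (5, 2), (2, 0), (4, 0)] [ 0.1849  0.6617  0.4636  0.3455 -0.0341  0.0152] 0.233 [0.0367 0.0277 0.0234 0.0092 0.0096 0.0245 0.0098]
[(1, 2), (3, 2), (5, 2), (1, 1), (3, 1), (5, 1)] [ 3.060e-01  5.206e-01  4.725e-01  3.299e-01 -2.900e-02 -4.100e-03
 -3.000e-04] 0.1961 [0. 0. 0. 0. 0. 0. 0.]
[(1, 2), (3, 2), (5, 2), (1, 0), (3, 0), (5, 0), (0, 1), (3, 1), (5, 1)] [ 3.059e-01  5.206e-01  4.725e-01  3.298e-01  0.000e+00 -1.000e-04
  0.000e+00 -2.900e-02 -4.100e-03 -4.000e-04] 0.1176 [0. 0. 0. 0. 0. 0. 0.]
```

```bash
cat > ik.py <<'E'
from kin import *
from scipy.optimize import least_squares
SG=(-1,1,-1,1,-1,1,-1)
lo=np.array([-2.53,-.31,-1.57,.28,-1.29,.15,-2.92])+.05;hi=np.array([2.53,2.02,1.55,2.44,4.43,1.84,2.92])-.05
def fk(q):
    f=frames(q,SG);M=[x.as_matrix() for x in f]
    e=np.array([0,0,.306])+.5206*M[1][:,2]-.029*M[1][:,1]; w=e+.4725*M[3][:,2]-.0041*M[3][:,1]
    return w+.3298*M[5][:,2]-.0003*M[5][:,1], f[-1]*R.from_euler('z',np.pi/2), e, w
def ik(p,Rt,q0,reg=.003):
    def g(q):
        a,b,_,_=fk(q); return np.r_[(a-p)*10,(Rt.inv()*b).as_rotvec()*3,reg*(q-q0)]
    r=least_squares(g,np.clip(q0,lo+1e-3,hi-1e-3),bounds=(lo,hi)); a,b,e,w=fk(r.x)
    return r.x,np.linalg.norm(a-p),(Rt.inv()*b).magnitude(),w
E
python3 - <<'E'
from ik import *
q0=robot.state()['joint_pos'];print(fk(q0)[0])
res=[]
for az in np.arange(-2.1,1.3,.2):
  for al in (47,52):
    for seed in (q0,np.array([.41,.27,-.2,1.6,.06,1.2,-1.68]),np.array([.4,.3,-.2,1.9,-1.1,.5,-.6]),np.array([.4,.3,-.2,1.9,1.5,.6,-2.6])):
      p,Rt=aim(az,np.radians(al)); q,ep,er,w=ik(p,Rt,seed)
      if ep<.002 and er<.01: res.append((np.abs(q-q0).max(),round(az,2),al,np.min([q-lo,hi-q]).round(2),q.round(2),w.round(2)))
res.sort(key=lambda r:r[0]); print(len(res)); 
for r in res[:14]: print(r)
E
```

```text
[ 0.64458878 -0.20965552  0.31193954]
81
(np.float64(0.7554430671082144), np.float64(0.1), 47, np.float64(0.0), array([ 1.24,  0.62, -1.15,  2.08,  1.7 ,  0.2 , -2.69]), array([ 0.43, -0.18,  0.44]))
(np.float64(0.7554982872933478), np.float64(0.1), 47, np.float64(0.0), array([ 1.24,  0.62, -1.15,  2.08,  1.7 ,  0.2 , -2.69]), array([ 0.43, -0.18,  0.44]))
(np.float64(0.7807352811865889), np.float64(0.3), 47, np.float64(0.0), array([ 1.32,  0.73, -1.25,  2.05,  1.11,  0.2 , -1.88]), array([ 0.43, -0.2 ,  0.44]))
(np.float64(0.8233925328145959), np.float64(0.3), 47, np.float64(0.04), array([ 1.33,  0.77, -1.29,  2.05,  1.21,  0.24, -1.96]), array([ 0.43, -0.2 ,  0.44]))
(np.float64(0.8869355879889578), np.float64(0.3), 52, np.float64(0.0), array([ 1.42,  0.83, -1.36,  2.1 ,  1.53,  0.2 , -2.22]), array([ 0.4 , -0.21,  0.43]))
(np.float64(0.8869363777356136), np.float64(0.3), 52, np.float64(0.0), array([ 1.42,  0.83, -1.36,  2.1 ,  1.53,  0.2 , -2.22]), array([ 0.4 , -0.21,  0.43]))
(np.float64(0.9239337646054144), np.float64(-0.1), 47, np.float64(0.0), array([ 1.31,  0.83, -1.39,  2.0
[... 470 characters left out ...]
.49,  2.01,  1.1 ,  0.46, -1.6 ]), array([ 0.44, -0.22,  0.44]))
(np.float64(1.048894176881708), np.float64(0.5), 52, np.float64(0.07), array([ 1.46,  0.98, -1.45,  2.05,  0.99,  0.32, -1.47]), array([ 0.42, -0.24,  0.43]))
(np.float64(1.0576832783603527), np.float64(0.5), 47, np.float64(0.11), array([ 1.38,  0.92, -1.41,  2.01,  0.93,  0.37, -1.47]), array([ 0.44, -0.22,  0.44]))
(np.float64(1.068089295040969), np.float64(0.1), 52, np.float64(0.0), array([ 1.39,  0.79, -1.35,  2.14,  2.01,  0.34, -2.87]), array([ 0.4 , -0.18,  0.43]))
(np.float64(1.0680948747666505), np.float64(0.1), 52, np.float64(0.0), array([ 1.39,  0.79, -1.35,  2.14,  2.01,  0.34, -2.87]), array([ 0.4 , -0.18,  0.43]))
```

Run:
```python
from ik import *
qd=np.array([.41,.27,-.2,1.6,.06,1.27,-1.68])
for az in np.arange(-2.8,2.9,.3):
  best=None
  for seed in (qd,np.array([.4,.3,-.2,1.9,-1.,.8,-.6]),np.array([.4,.3,-.2,1.9,1.2,.8,-2.6]),np.array([.4,.3,-.2,1.9,1.2,.8,0.]),np.array([.2,.5,.3,1.9,0.,1,1.]),np.array([.2,.5,-.3,1.9,0.,1,0.])):
      p,Rt=aim(az,np.radians(50)); q,ep,er,w=ik(p,Rt,seed)
      if ep<.002 and er<.01:
        m=np.min([q-lo,hi-q]); c=np.abs(q-qd).max()-2*min(m,.2)
        if best is None or c<best[0]: best=(c,round(az,2),m.round(2),q.round(2),w.round(2),p.round(3))
  if best: print(*best)
```

```text
3.4361629716478976 -2.8 0.11 [0.09 0.61 0.07 1.64 0.34 1.68 1.97] [ 0.66 -0.13  0.43] [ 0.418 -0.212  0.222]
3.415821078455172 -2.5 0.23 [0.03 0.58 0.08 1.7  0.51 1.56 2.14] [ 0.64 -0.09  0.43] [ 0.436 -0.245  0.222]
3.4245030319062324 -2.2 0.24 [ 0.31  0.57 -0.34  1.76  0.82  1.55  2.14] [ 0.61 -0.07  0.43] [ 0.463 -0.271  0.222]
1.686711308963748 -1.9 0.0 [-0.86  1.12  1.49  1.92 -0.3   0.93 -2.87] [ 0.58 -0.05  0.43] [ 0.496 -0.289  0.222]
1.5735975775875686 -1.6 0.0 [-0.9   0.93  1.37  2.01 -0.09  0.63 -2.87] [ 0.54 -0.04  0.43] [ 0.533 -0.295  0.222]
1.310595003456959 -1.3 0.13 [-0.93  0.85  1.37  2.1  -0.15  0.37 -2.6 ] [ 0.5  -0.05  0.43] [ 0.571 -0.291  0.222]
1.6098783960634253 -1.0 0.0 [-0.94  0.83  1.41  2.17 -1.03  0.2  -1.51] [ 0.47 -0.06  0.43] [ 0.605 -0.275  0.222]
1.9168380700053909 -0.1 0.0 [ 1.36  0.98 -1.52  2.13  1.98  0.75 -2.87] [ 0.41 -0.16  0.43] [ 0.662 -0.182  0.222]
1.3999404954694463 0.2 0.12 [ 1.39  0.84 -1.38  2.1   1.7   0.32 -2.47] [ 0.41 -0.19  0.43] [ 0.66  -0.144  0.222]
1.0538215334300387 0.5 0.02 [ 1.38  0.8  -1.29  2.04  0.4   0.22 -0.98] [ 0.43 -0.23  0.43] [ 0.648 -0.109  0.222]
0.8239115750949445 0.8 0.21 [ 1.39  0.88 -1.31  1.96  0.1   0.47 -0.46] [ 0.45 -0.26  0.43] [ 0.625 -0.079  0.222]
1.0752473412684207 1.1 0.15 [ 1.37  1.   -1.37  1.87  0.17  0.74 -0.3 ] [ 0.48 -0.28  0.43] [ 0.594 -0.057  0.222]
1.2609183535275537 1.4 0.23 [ 1.29  0.98 -1.29  1.78  0.06  1.   -0.02] [ 0.52 -0.29  0.43] [ 0.558 -0.045  0.222]
1.4913230623939948 1.7 0.32 [ 1.2   0.95 -1.2   1.69  0.02  1.24  0.21] [ 0.55 -0.29  0.43] [ 0.521 -0.045  0.222]
1.674674368335284 2.0 0.33 [ 1.11  0.95 -1.15  1.62  0.06  1.46  0.39] [ 0.59 -0.28  0.43] [ 0.485 -0.055  0.222]
1.9105738428800336 2.3 0.0 [ 1.12  1.27 -1.52  1.56  0.43  1.77  0.23] [ 0.62 -0.26  0.43] [ 0.453 -0.076  0.222]
2.5696490459058947 2.6 0.0 [ 0.87  0.86 -0.92  1.54  0.17  1.79  0.89] [ 0.65 -0.23  0.43] [ 0.429 -0.105  0.222]
```

```bash
cat > sim.py <<'E'
from ik import *
def path(q,p1,R1,n=12):
    p0,R0,_,_=fk(q); rv=(R0.inv()*R1).as_rotvec(); emax=0
    for t in np.linspace(0,1,n+1)[1:]:
        q,ep,er,w=ik(p0+t*(p1-p0),R0*R.from_rotvec(rv*t),q,.02); emax=max(emax,ep,er)
    return q,emax
E
python3 - <<'E'
from sim import *
print("check",path(Q[5],*[P[6],R.from_quat(RT[6])])[0].round(2),Q[6].round(2))
q0=robot.state()['joint_pos']; pd=np.array([.57,-.13,.34])
qa,e=path(q0,np.array([.56,-.17,.34]),tool(-.3));print("down",qa.round(2),e)
for az in (.8,1.1,1.4,1.7,-1.3,-1.6,-1.9):
    qb,e1=path(qa,pd,tool(az)); p,Rt=aim(az,np.radians(50))
    qc,e2=path(qb,p+[0,0,.06],Rt); qd,e3=path(qc,p,Rt)
    print(az,np.round([e1,e2,e3],3),qb.round(2),qd.round(2),np.min([qd-lo,hi-qd]).round(2),fk(qd)[2].round(2))
E
```

```text
check [ 0.75  0.16 -0.56  2.07  1.    0.2  -2.56] [ 0.66  0.15 -0.47  2.08  0.95  0.18 -2.52]
down [ 0.84  0.37 -0.8   1.57  0.27  1.31 -1.86] 0.00014133848007362592
0.8 [0. 0. 0.] [ 0.92  0.45 -1.04  1.57  0.4   1.35 -0.93] [ 1.39  0.89 -1.32  1.96  0.13  0.47 -0.48] 0.2 [ 0.04 -0.4   0.63]
1.1 [0. 0. 0.] [ 0.96  0.48 -1.11  1.56  0.44  1.37 -0.66] [ 1.36  0.97 -1.35  1.87  0.13  0.74 -0.27] 0.17 [ 0.06 -0.43  0.6 ]
1.4 [0. 0. 0.] [ 0.99  0.52 -1.18  1.56  0.48  1.39 -0.4 ] [ 1.31  1.03 -1.35  1.78  0.14  1.   -0.09] 0.17 [ 0.09 -0.44  0.58]
1.7 [0. 0. 0.] [ 1.02  0.56 -1.25  1.56  0.53  1.41 -0.14] [ 1.24  1.06 -1.34  1.69  0.16  1.25  0.08] 0.18 [ 0.12 -0.44  0.56]
-1.3 [0. 0. 0.] [ 0.66  0.33 -0.63  1.58  0.2   1.3  -2.87] [-0.9   0.77  1.29  2.09  0.15  0.37 -2.87] 0.0 [0.25 0.27 0.68]
-1.6 [0. 0. 0.] [-0.26  0.27  0.54  1.64 -0.14  1.27 -2.87] [-0.9   0.93  1.37  2.01 -0.09  0.63 -2.87] 0.0 [0.28 0.31 0.62]
-1.9 [0.    0.043 0.   ] [-0.73  0.46  1.26  1.67 -0.45  1.35 -2.87] [-0.86  1.12  1.49  1.92 -0.3   0.93 -2.87] 0.0 [0.33 0.34 0.53]
```

Run:
```python
from h import *
delta([.56,-.17,.34],tool(-.3))
```

```text
lin [-0.0536 -0.0136 -0.1088] rot [ 0.0184 -0.5199 -0.0026]
```

{"api": "move_arm", "payload": {"deltas": [{"hand": 0, "linear": [-0.005, -0.001, -0.011], "delta_rot": [0.002, -0.052, 0]}, {"hand": 0, "linear": [-0.011, -0.003, -0.022], "delta_rot": [0.004, -0.104, 0]}, {"hand": 0, "linear": [-0.016, -0.004, -0.033], "delta_rot": [0.006, -0.156, 0]}, {"hand": 0, "linear": [-0.021, -0.005, -0.044], "delta_rot": [0.007, -0.208, -0.001]}, {"hand": 0, "linear": [-0.027, -0.007, -0.054], "delta_rot": [0.009, -0.26, -0.001]}, {"hand": 0, "linear": [-0.032, -0.008, -0.065], "delta_rot": [0.011, -0.312, -0.001]}, {"hand": 0, "linear": [-0.038, -0.01, -0.076], "delta_rot": [0.013, -0.364, -0.002]}, {"hand": 0, "linear": [-0.043, -0.011, -0.087], "delta_rot": [0.015, -0.416, -0.002]}, {"hand": 0, "linear": [-0.049, -0.012, -0.098], "delta_rot": [0.017, -0.47, -0.002]}, {"hand": 0, "linear": [-0.054, -0.014, -0.109], "delta_rot": [0.018, -0.52, -0.003]}]}}

```text
clock: 10.3
tool_pos: [0.5599, -0.1685, 0.3413]
ee_rot: [0.989, -0.148, -0.002, -0.003]
force: [0.1, -0.8, -3.2]
grip_width: 0.0477
gripper_force: 50.0
```

Run:
```python
from h import *
s=robot.state();print(s['tool_pos'],s['joint_pos'],s['grip_width'])
delta([.57,-.13,.34],tool(1.1))
```

```text
[ 0.55993177 -0.16854352  0.3412844 ] [ 0.82122526  0.3628463  -0.76359305  1.56940226  0.25069491  1.31642217
 -1.84304709] 0.04768818647687995
lin [-0.0021 -0.0497  0.0018] rot [-4.600e-03  6.000e-04 -8.901e-01]
```

{"api": "move_arm", "payload": {"deltas": [{"hand": 0, "linear": [0, -0.005, 0], "delta_rot": [0, 0, -0.09]}, {"hand": 0, "linear": [0, -0.01, 0], "delta_rot": [0, 0, -0.18]}, {"hand": 0, "linear": [0, -0.015, 0], "delta_rot": [0, 0, -0.27]}, {"hand": 0, "linear": [-0.001, -0.02, 0], "delta_rot": [0, 0, -0.36]}, {"hand": 0, "linear": [-0.001, -0.025, 0], "delta_rot": [0, 0, -0.45]}, {"hand": 0, "linear": [-0.001, -0.03, 0], "delta_rot": [0, 0, -0.54]}, {"hand": 0, "linear": [-0.001, -0.035, 0], "delta_rot": [0, 0, -0.63]}, {"hand": 0, "linear": [-0.002, -0.04, 0], "delta_rot": [0, 0, -0.72]}, {"hand": 0, "linear": [-0.002, -0.045, 0], "delta_rot": [0, 0, -0.81]}, {"hand": 0, "linear": [-0.002, -0.05, 0], "delta_rot": [0, 0, -0.89]}]}}

```text
clock: 11.3
tool_pos: [0.5703, -0.1297, 0.3408]
ee_rot: [0.851, 0.525, 0.001, -0.002]
force: [0.3, 0.6, -2.6]
grip_width: 0.0479
gripper_force: 50.0
```

Run:
```python
from h import *
s=robot.state();print(s['tool_pos'],s['joint_pos'],s['grip_width'])
p,Rt=aim(1.1,np.radians(51));print(p);delta(p+[0,0,.07],Rt)
```

```text
[ 0.57030167 -0.12972639  0.34082541] [ 0.93631603  0.46505552 -1.06372363  1.56149749  0.40745365  1.3605076
 -0.6337854 ] 0.04792935402613647
[ 0.59315576 -0.05916743  0.2246439 ]
lin [ 0.0914 -0.0138  0.0581] rot [-0.0037  0.5644  0.0024]
```

{"api": "move_arm", "payload": {"deltas": [{"hand": 0, "linear": [0.01, -0.001, 0.006], "delta_rot": [0, 0.06, 0]}, {"hand": 0, "linear": [0.02, -0.003, 0.012], "delta_rot": [-0.001, 0.12, 0]}, {"hand": 0, "linear": [0.03, -0.004, 0.018], "delta_rot": [-0.001, 0.18, 0.001]}, {"hand": 0, "linear": [0.04, -0.006, 0.025], "delta_rot": [-0.002, 0.24, 0.001]}, {"hand": 0, "linear": [0.05, -0.007, 0.031], "delta_rot": [-0.002, 0.3, 0.001]}, {"hand": 0, "linear": [0.06, -0.009, 0.037], "delta_rot": [-0.002, 0.36, 0.002]}, {"hand": 0, "linear": [0.07, -0.01, 0.044], "delta_rot": [-0.003, 0.42, 0.002]}, {"hand": 0, "linear": [0.08, -0.012, 0.05], "delta_rot": [-0.003, 0.48, 0.002]}, {"hand": 0, "linear": [0.087, -0.013, 0.055], "delta_rot": [-0.004, 0.53, 0.002]}, {"hand": 0, "linear": [0.091, -0.014, 0.058], "delta_rot": [-0.004, 0.564, 0.002]}]}}

```text
clock: 12.3
tool_pos: [0.5936, -0.062, 0.2934]
ee_rot: [0.771, 0.469, 0.369, -0.223]
force: [-0.4, 0.1, -3.0]
grip_width: 0.0477
gripper_force: 50.0
```

Run:
```python
from h import *
s=robot.state();print(s['tool_pos'],s['joint_pos'],s['grip_width'])
p,Rt=aim(1.1,np.radians(51));delta(p,Rt)
# check scanner pose in hand: cloud points in predicted scanner frame
R0=R.from_quat(s['ee_rot']);M=R0.as_matrix();xs,zs=M[:,0],-M[:,2];O=s['tool_pos']+.003*xs-.1046*zs
S=np.c_[xs,np.cross(zs,xs),zs]
for n in("side","top"):
    pic,d=robot.camera(n);C=cloud(n,d);h=cv2.cvtColor(pic,cv2.COLOR_RGB2HSV)
    q=(C-O)@S; m=(d>0)&(abs(q)<.17).all(-1)&(C[...,2]>.125); y=m&(h[...,1]>180)&(h[...,0]>15)&(h[...,0]<35)&(h[...,2]>80)
    a=q[y]; print(n,m.sum(),y.sum(),a.min(0).round(3) if len(a) else 0,a.max(0).round(3) if len(a) else 0,np.percentile(a,[5,50,95],axis=0).round(3) if len(a) else 0)
    w=m&((h[...,0]>170)|(h[...,0]<8))&(h[...,1]>150);print("red",w.sum(),q[w].mean(0) if w.any() else 0)
    print("hood",np.percentile(q[m&(q[...,0]<-.03)&(q[...,2]>.06)],[1,50,99],axis=0).round(3))
    if n=="side": cv2.imwrite("pics/s4.png",cv2.resize(pic[80:330,200:450,::-1],None,fx=2.4,fy=2.4))
```

```text
[ 0.59355276 -0.06199873  0.29340752] [ 1.4028621   0.85970277 -1.38223058  1.82130258 -0.02293703  0.8252629
 -0.22184874] 0.0477262342769246
lin [-0.065  -0.0023  0.0563] rot [ 0.0051 -0.0002 -0.0022]
side 93 0 0 0 0
red 1 [-0.06915092 -0.00360445  0.14056017]
hood [[-0.076 -0.026  0.11 ]
 [-0.068 -0.001  0.146]
 [-0.054  0.03   0.152]]
top 1326 365 [-0.034 -0.023  0.104] [0.043 0.025 0.15 ] [[-0.028 -0.02   0.114]
 [ 0.025  0.008  0.146]
 [ 0.041  0.025  0.149]]
red 1 [-0.01252269  0.01734796  0.0140615 ]
hood [[-0.075 -0.026  0.14 ]
 [-0.042 -0.006  0.148]
 [-0.03   0.018  0.151]]
```

View pics/s4.png

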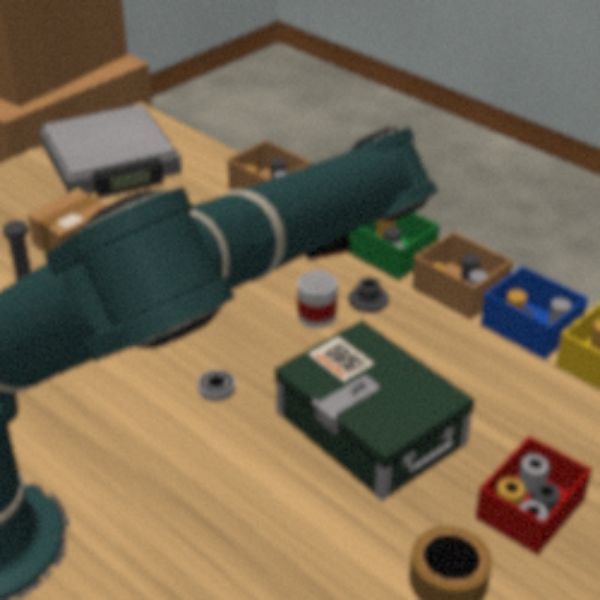

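The arm has swung over the case with the elbow at about (150,270), and nothing on the bench has moved. The point cloud puts the scanner in the hand within about 2 mm of the model. I'll lower it to the aiming pose.

{"api": "move_arm", "payload": {"deltas": [{"hand": 0, "linear": [-0.01, 0, 0.009], "delta_rot": [0.001, 0, 0]}, {"hand": 0, "linear": [-0.02, -0.001, 0.017], "delta_rot": [0.002, 0, 0]}, {"hand": 0, "linear": [-0.03, -0.001, 0.026], "delta_rot": [0.003, 0, 0]}, {"hand": 0, "linear": [-0.04, -0.001, 0.035], "delta_rot": [0.004, 0, -0.001]}, {"hand": 0, "linear": [-0.05, -0.002, 0.043], "delta_rot": [0.005, 0, -0.002]}, {"hand": 0, "linear": [-0.058, -0.002, 0.05], "delta_rot": [0.005, 0, -0.002]}, {"hand": 0, "linear": [-0.065, -0.002, 0.056], "delta_rot": [0.005, 0, -0.002]}, {"hand": 0, "linear": [-0.065, -0.002, 0.056], "delta_rot": [0.005, 0, -0.002]}, {"hand": 0, "linear": [-0.065, -0.002, 0.056], "delta_rot": [0.005, 0, -0.002]}, {"hand": 0, "linear": [-0.065, -0.002, 0.056], "delta_rot": [0.005, 0, -0.002]}]}}

```text
clock: 13.4
tool_pos: [0.5936, -0.0598, 0.2263]
ee_rot: [0.77, 0.472, 0.366, -0.223]
force: [0.4, 0.7, -3.4]
grip_width: 0.0475
gripper_force: 50.0
```

Run:
```python
from h import *
s=robot.state();print(s['tool_pos'],s['joint_pos'],s['qvel'].round(3),s['force'],s['grip_width'])
p,Rt=aim(1.1,np.radians(51));delta(p,Rt)
R0=R.from_quat(s['ee_rot']);M=R0.as_matrix();xs,zs=M[:,0],-M[:,2];O=s['tool_pos']+.003*xs-.1046*zs
S=np.c_[xs,np.cross(zs,xs),zs]
print("label in scanner",(L-O)@S,"window",O+S@[-.077,0,.123],"ang",np.arccos(xs[2]))
pic,d=robot.camera("top");C=cloud("top",d);h=cv2.cvtColor(pic,cv2.COLOR_RGB2HSV)
q=(C-O)@S; y=(d>0)&(abs(q)<.17).all(-1)&(C[...,2]>.125)&(h[...,1]>180)&(h[...,0]>15)&(h[...,0]<35)&(h[...,2]>80);a=q[y];print(a.min(0),a.max(0))
cv2.imwrite("pics/t4.png",cv2.resize(pic[140:290,270:500,::-1],None,fx=3,fy=3))
```

```text
[ 0.59363644 -0.05975633  0.22628497] [ 1.35990326  0.93621062 -1.30767756  1.86645937  0.03059361  0.73654438
 -0.18172483] [-0.001 -0.003 -0.002  0.002  0.002 -0.001 -0.   ] [ 0.36037814  0.68213723 -3.36935405] 0.04745860298360942
lin [-0.0013 -0.0009  0.0016] rot [0.0015 0.0023 0.0002]
label in scanner [-0.17814384  0.00071618  0.12108654] window [ 0.56593423 -0.11414551  0.18057978] ang 0.6843559130941363
[-0.03160523 -0.02216702  0.10312596] [0.0453906  0.02565379 0.15131411]
```

View pics/t4.png

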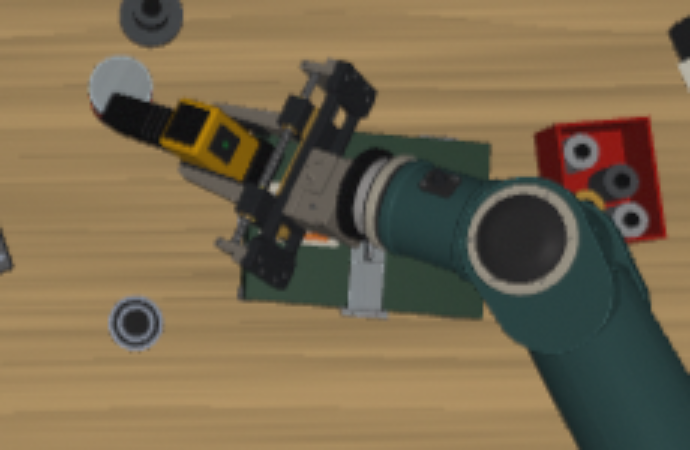

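The scanner is aimed down at the label, with its window 101 mm away and the beam within 2 mm of the label's centre. The handle passes over the tin at (120,95) with about 6 cm to spare, and the hasp at (365,270) is closed. I'll hand the job in.

```bash
python3 -c "
from workcell import robot
print(robot.sign_off())"
```

```text
the job is handed in; nothing more can be done
None
```

I closed the hasp and handed the job in with the scanner held still, aimed about 51° down at the label centre with the window about 10 cm away; the sign-off gave no verdict.

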